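# Tare the balance that carries the cup and log the zero

## Task

Two balances stand on the bench. On the one that carries the steel cup, gently press the green tare key well down with the fingertips, hold it for about a second and let it come up, then do the same with its blue print key to log the zero. Leave every other key, both balances, their loads, the jar and the brush alone, grasp nothing, and finish with the hand drawn back a good hand's breadth above the keys.

Things in the scene. Friction and masses are not known exactly. Their poses are not given: they have to be found in the camera images.
- balance_c: White balance with blue band, 250 x 200 mm, fixed; flat deck 45 mm above the bench, steel pan (radius 62 mm, top at 62 mm) centred at x = +50 mm; keys in a row at x = -88 mm, y = -62, 0, +62 mm, in any order. Origin: centre of footprint, on the bench; x runs from keys to pan, z up; yaw within 0.3 rad. This one carries the steel cup.
- balance_w: White balance with blue band, 250 x 200 mm, fixed; flat deck 45 mm above the bench, steel pan (radius 62 mm, top at 62 mm) centred at x = +50 mm; keys in a row at x = -88 mm, y = -62, 0, +62 mm, in any order. Origin: centre of footprint, on the bench; x runs from keys to pan, z up; yaw within 0.3 rad. This one carries the brass weight.
- tare_c_top (a point): Centre of the top face of the green tare key of the balance with the cup: a round push key, radius 13 mm, that goes straight down, top 71 mm above the bench at rest (26 mm above the deck), in a round grey collar of radius 21 mm whose top is 12 mm above the deck. The point goes down with the key.
- tare_c (a joint): Travel of the green tare key of the balance with the cup, m: 0 at rest, 0.010 at its bottom stop. A spring returns it: 2.4 N to start it moving, 4.6 N at 4 mm, 8 N at the stop, a hard one. It counts as pressed from 0.004 m; 6 to 7 mm is a good press.
- print_c_top (a point): Centre of the top face of the blue print key of the balance with the cup: a round push key, radius 13 mm, that goes straight down, top 71 mm above the bench at rest (26 mm above the deck), in a round grey collar of radius 21 mm whose top is 12 mm above the deck. The point goes down with the key.
- print_c (a joint): Travel of the blue print key of the balance with the cup, m: 0 at rest, 0.010 at its bottom stop. A spring returns it: 2.4 N to start it moving, 4.6 N at 4 mm, 8 N at the stop, a hard one. It counts as pressed from 0.004 m; 6 to 7 mm is a good press.
- power_c_top (a point): Centre of the top face of the red power key of the balance with the cup: a round push key, radius 13 mm, that goes straight down, top 71 mm above the bench at rest (26 mm above the deck), in a round grey collar of radius 21 mm whose top is 12 mm above the deck. The point goes down with the key.
- power_c (a joint): Travel of the red power key of the balance with the cup, m: 0 at rest, 0.010 at its bottom stop. A spring returns it: 2.4 N to start it moving, 4.6 N at 4 mm, 8 N at the stop, a hard one.
- tare_w_top (a point): Centre of the top face of the green tare key of the balance with the brass weight: a round push key, radius 13 mm, that goes straight down, top 71 mm above the bench at rest (26 mm above the deck), in a round grey collar of radius 21 mm whose top is 12 mm above the deck. The point goes down with the key.
- tare_w (a joint): Travel of the green tare key of the balance with the brass weight, m: 0 at rest, 0.010 at its bottom stop. A spring returns it: 2.4 N to start it moving, 4.6 N at 4 mm, 8 N at the stop, a hard one.
- print_w_top (a point): Centre of the top face of the blue print key of the balance with the brass weight: a round push key, radius 13 mm, that goes straight down, top 71 mm above the bench at rest (26 mm above the deck), in a round grey collar of radius 21 mm whose top is 12 mm above the deck. The point goes down with the key.
- print_w (a joint): Travel of the blue print key of the balance with the brass weight, m: 0 at rest, 0.010 at its bottom stop. A spring returns it: 2.4 N to start it moving, 4.6 N at 4 mm, 8 N at the stop, a hard one.
- power_w_top (a point): Centre of the top face of the red power key of the balance with the brass weight: a round push key, radius 13 mm, that goes straight down, top 71 mm above the bench at rest (26 mm above the deck), in a round grey collar of radius 21 mm whose top is 12 mm above the deck. The point goes down with the key.
- power_w (a joint): Travel of the red power key of the balance with the brass weight, m: 0 at rest, 0.010 at its bottom stop. A spring returns it: 2.4 N to start it moving, 4.6 N at 4 mm, 8 N at the stop, a hard one.
- cup: Open metal weighing cup, radius 32 mm, 55 mm high, about 90 g, loose, standing on the pan of one balance. Origin: centre of its underside.
- weight: Brass knobbed check weight, radius 17 mm, 53 mm high, 200 g, loose, on the pan of the other balance. Origin: centre of its underside.
- jar: Brown glass sample jar with a white cap, radius 26 mm, 75 mm high, loose on the bench at one side of the balances. Origin: centre of its underside.
- brush: Cleaning brush, 170 mm long along its x, lying loose on the bench at the other side of the balances. Origin: on the bench, about the middle of its length.
Not all that is in view belongs to the job. What is shaped like the brush but pink or purple is not meant.

How it is judged (in metres and radians):
On the way, in this order (a step that is already met when the one before it is completed fails the run):
1. the green tare key of the balance with the cup is pressed and held down, the blue one untouched (value of joint tare_c above 0.004 m and value of joint print_c below 0.002 m), for 0.5 s.
2. the green key has come up again (value of joint tare_c below 0.001 m), for 0.1 s.
3. the blue print key of the same balance is pressed and held down, the green one untouched (value of joint print_c above 0.004 m and value of joint tare_c below 0.002 m), for 0.5 s.
At the end, for the whole second after the job is handed in: All six keys are up again (within 1 mm), the cup, weight, jar and brush are at rest within 10 mm of where they stood, and the grasp point of the hand is more than 70 mm from the two pressed keys (value of joint each of tare_c, print_c, power_c, tare_w, print_w, power_w below 0.001 m and distance of each of cup, weight, jar, brush from where it was at the start of the episode below 0.01 m and linear speed of each of cup, weight, jar, brush below 0.02 m/s and distance between the grasp point and tare_c_top above 0.07 m and distance between the grasp point and print_c_top above 0.07 m); the robot touches nothing.
It fails at once if a key that should be left alone is pressed (2 mm or more) (value of joint any of power_c, tare_w, print_w, power_w above 0.002 m).
It fails at once if the cup, weight, jar or brush is moved 10 mm or more (distance of any of cup, weight, jar, brush from where it was at the start of the episode above 0.01 m).
It fails at once if the robot touches the cup, weight, jar or brush, or pushes on a balance's deck or pan, with more than 2 N (contact force between any of the fingers, the arm and cup above 2 N or contact force between any of the fingers, the arm and weight above 2 N or contact force between any of the fingers, the arm and jar above 2 N or contact force between any of the fingers, the arm and brush above 2 N or contact force between any of the fingers, the arm and balance_c above 2 N or contact force between any of the fingers, the arm and balance_w above 2 N).
It fails at once if a key is pressed roughly, with more than 30 N (contact force between any of the fingers, the arm and tare_c above 30 N or contact force between any of the fingers, the arm and print_c above 30 N).
It also fails if it takes over 43 s, if anything falls off the work surface, if the arm or the gripper's body presses on something with over 40 N, if the wrist force passes 120 N, or if a joint passes its speed limit or range.

## Robot

A 6-joint arm with a two-finger parallel gripper is mounted at the origin on the work surface. World frame = base frame: x ahead of the robot, y to its left, z up, the work surface at z = 0. Lengths are in m, angles in degrees, forces in N, time in s.
With the tool pointing down it reaches from about 0.35 to 0.875 m from the base axis. Payload 4.2 kg.
Tool frame: the origin (TCP) lies midway between the tips of the shut fingers; the grasp point (between the pads) lies 19 mm behind it; z points along the fingers, y is the line along which they close (so a half turn about z gives the same grasp; the last joint's range is limited). The gripper opens to 87 mm and grips with 3 to 60 N. Pads are 19 mm wide; open, the fingers measure 117 mm over their backs; the gripper's body (75 mm by 190 mm) begins 51 mm behind the grasp point.
Start: joints at [-59.038, 22.042, 0.453, 0, -68.411, -14.817], TCP at [0.174, -0.6, 0.223] pointing down, gripper open.
Joint ranges: [-179.83, 179.83], [-69.29, 118.12], [-61.27, 80.66], [-181.25, 117.63], [-171.15, -9.14], [-177.46, 177.46]. Speed limits (degrees/s): [159.86, 159.86, 180, 180, 180, 180].

## Interface

Orientations are given as [roll, pitch, yaw] about the fixed x, y, z axes, in that order (R = Rz(yaw) Ry(pitch) Rx(roll)).
In Python, from workcell import env gives the robot as it stands. The module is installed in compiled form; this text tells all that it offers. Calls block until the motion is done:
- env.goto(position, orientation): joint-space move of the TCP to a pose.
- env.move_straight(position, rotation=None, rate=0.15, force_limit=None): straight line of the TCP; rotation=None keeps the orientation; rate is the mean speed in m/s. With force_limit (N) it stops when the force on the tool has changed by that much, and returns True; else False.
- env.set_joints(angles): joint-space move.
- env.gripper_to(opening, grasp_force=None): opening from 0.0 (shut) to 1.0 (fully open); grasp_force is the grip in N (None keeps the last); returns when the fingers have stopped.
- env.dwell(seconds).
- env.inverse_kinematics(position, orientation): joint angles nearest the present ones, or None.
- env.read_state(): the state.
- env.grab_frame(name): name is "scene" or "top"; returns a dict with "image" (420x560x3 uint8, blue, green, red), "fx", "fy", "cx", "cy" (pixels), "D" ([k1, k2, p1, p2, k3] as OpenCV has them; the pictures are not rectified), "position" and "orientation" of the camera in the world. Camera axes: x right, y up, looking along -z (the intrinsics and any distortion apply to the point x, -y, -z); pixel columns grow to the right and rows downward; lengths in m; the calibration is good to about 2 mm. A picture is of the moment at which its call begins. There is no depth.
A pose or a line that the arm cannot do raises env.Unreachable and nothing moves.
- env.close_job(): hands the job in; it is judged then, once.
Trained networks look in a picture, given as the dict that the camera call returned (one of the last four; its "shot" number tells which), for a name from the list of things; names that differ only in an ending like _2 or _b are one class to them, and where a whole thing is asked for, a point or a joint stands for the part that bears it (a point fixed in the world has none). Each returns a list of dicts, best first, with "score" (0 to 1); they miss things now and then, are a little off and sometimes report something else, mostly with a low value. They report only what shows in the picture. A call takes as long as a camera call. They do not tell look-alikes from the thing itself.
- env.search_frame(picture, thing): "xyz" ([x, y, z] in m, in world coordinates, good to about 4 mm: the middle of the surface that is visible of it).
- env.trace(picture, thing): "mask" (420x560 bool, what is visible of it).
The state is a dict: "clock": time; "joint_positions": joint angles; "qvel": joint speeds; "joint_torque": joint torques, N m; "position": TCP position; "tool_rot": TCP orientation; "force": force on the tool from outside, world axes, zero at the start; "wrist_torque": the same for the moment, N m; "opening": opening from 0.0 (shut) to 1.0 (fully open); "finger_force": force on a finger pad.
Only numpy, scipy, OpenCV 4.12 (cv2) and the standard library are available. Lean on these libraries where they do the work, as an engineer would, in place of code of your own. Each camera call takes 0.05 s, during which the arm holds its last target. There are 200 camera calls.

## Working session

There is one attempt and no reset: what is moved stays moved. The work goes in short steps, each a Python script; the robot and the scene stay as the last script left them, time stands still between calls to the robot, and variables do not carry over. Pictures are saved under pics/ and viewed, at most 10 in all, crops included, and the job is handed in when it is done.

```bash
mkdir -p pics; python3 - <<'E'
from workcell import env
import cv2,pickle
d={}
for n in("scene","top"):
    f=env.grab_frame(n);d[n]=f;cv2.imwrite(f"pics/{n}0.png",f["image"])
    print(n,{k:v for k,v in f.items() if k!="image"})
    for t in("tare_c_top","print_c_top","power_c_top","cup","weight"):
        print(t,[(r["score"],r["xyz"]) for r in env.search_frame(f,t)])
pickle.dump(d,open("d.pkl","wb"))
print(env.read_state())
E
```

```text
scene {'fx': 434.18806965593456, 'fy': 434.18806965593456, 'cx': 272.54237703611875, 'cy': 204.3409902308158, 'D': array([-0.11945318,  0.        ,  0.        ,  0.        ,  0.        ]), 'position': array([1.05516803, 0.28487626, 1.22667114]), 'orientation': array([ 30.43188243,   0.29097415, 122.97212376]), 'shot': 1}
tare_c_top [(0.53, [0.5052, -0.1387, 0.0703]), (0.45, [0.5515, 0.1318, 0.0683])]
print_c_top [(0.45, [0.4953, -0.2035, 0.0724])]
power_c_top [(0.58, [0.49, -0.2598, 0.0686])]
cup [(0.59, [0.548, 0.1314, 0.0691])]
weight [(0.53, [0.6739, 0.2194, 0.0973]), (0.32, [0.4962, -0.201, 0.0709])]
top {'fx': 417.7744350081553, 'fy': 417.7744350081553, 'cx': 283.36533030448186, 'cy': 208.0710486944733, 'D': array([-0.03850073,  0.        ,  0.        ,  0.        ,  0.        ]), 'position': array([ 0.35684346, -0.0507644 ,  1.15355284]), 'orientation': array([  7.04639915,  -1.4535086 , -88.34956487]), 'shot': 2}
tare_c_top [(0.43, [0.5025, -0.1436, 0.0698])]
print_c_top [(0.4, [0.4924, -0.205, 0.0716])]
power_c_top [(0.21, [0.4924, -0.2013, 0.0719])]
cup [(0.96, [0.645, -0.2254, 0.087]), (0.39, [0.4691, 0.3809, 0.0733])]
weight [(0.71, [0.6598, 0.2139, 0.0978])]
{'clock': 0.6, 'joint_positions': array([-5.90389373e+01,  2.20400581e+01,  4.53572852e-01, -1.76678764e-03,
       -6.84091398e+01, -1.48164380e+01]), 'qvel': array([ 0.00401561, -0.1072181 ,  0.03777582,  0.00508653,  0.00468116,
       -0.01256762]), 'joint_torque': array([-2.13455314e-04, -3.90212882e+01,  1.87533510e+01,  4.22238976e+00,
        1.53967075e-02, -1.61680077e-05]), 'position': array([ 0.17382022, -0.60033387,  0.22256907]), 'tool_rot': array([-1.79996191e+02,  2.70702648e-03, -1.63856025e+02]), 'force': array([-0.62121323, -0.8645091 , -0.3355718 ]), 'wrist_torque': array([ 0.03128011, -0.00403495,  0.01730103]), 'finger_force': 0.0, 'opening': 0.9997975129507419}
```

View pics/scene0.png

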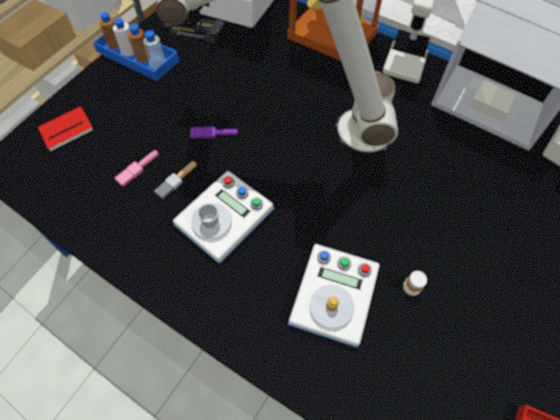

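View pics/top0.png

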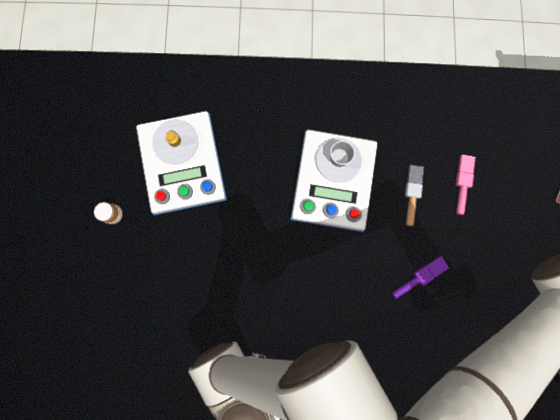

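Scene view: the cup balance is around (223,215), with red (228,181), blue (242,191) and green (257,203). The weight balance is around (335,295). Top view: the cup balance has green (308,206), blue (331,210) and red (354,213), while the weight balance at (181,165) has its own red, green and blue keys. The keys I want are the green and blue ones on the balance with the hollow grey cup. Next I'll triangulate them by colour and confirm in one crop.

```bash
cat > h.py <<'E'
import numpy as np,cv2
from scipy.spatial.transform import Rotation as R
def cam(f): 
    Rw=R.from_euler('xyz',f["orientation"],degrees=True).as_matrix()@np.diag([1,-1,-1])
    return Rw,np.array(f["position"]),np.array([[f["fx"],0,f["cx"]],[0,f["fy"],f["cy"]],[0,0,1]])
def ray(f,uv):
    Rw,p,K=cam(f); n=cv2.undistortPoints(np.array([[uv]],float),K,f["D"])[0,0]
    d=Rw@np.array([*n,1]); return p,d/np.linalg.norm(d)
def onz(f,uv,z): p,d=ray(f,uv); return p+d*(z-p[2])/d[2]
def tri(a,b):
    A=np.zeros((3,3));c=np.zeros(3)
    for p,d in(a,b): M=np.eye(3)-np.outer(d,d);A+=M;c+=M@p
    x=np.linalg.solve(A,c); return x,[np.linalg.norm((np.eye(3)-np.outer(d,d))@(x-p)) for p,d in(a,b)]
def blob(f,near,hue,rad=13):
    im=f["image"];h=cv2.cvtColor(im,cv2.COLOR_BGR2HSV);hh=h[...,0].astype(int)
    dh=np.abs((hh-hue+90)%180-90); w=((dh<14)&(h[...,1]>110)&(h[...,2]>50)).astype(np.uint8)
    n,l,s,c=cv2.connectedComponentsWithStats(w)
    i=max((i for i in range(1,n) if np.hypot(*(c[i]-near))<rad),key=lambda i:s[i][4]); return c[i],s[i]
E
python3 - <<'E'
import pickle;from h import *
d=pickle.load(open("d.pkl","rb"));S,T=d["scene"],d["top"]
for n,hue,a,b in(("green",70,(257,203),(308,206)),("blue",110,(242,191),(331,210)),("red",0,(228,181),(354,213))):
    for g in(0,):
        ca,sa=blob(S,a,hue);cb,sb=blob(T,b,hue)
        x,r=tri(ray(S,ca),ray(T,cb));print(n,ca.round(1),sa[2:],cb.round(1),sb[2:],x.round(4),np.round(r,4),onz(S,ca,.069).round(4),onz(T,cb,.069).round(4))
c=[cv2.resize(S["image"][165:265,165:285],(400,400*100//120)),cv2.resize(T["image"][125:225,280:400],(400,333))]
cv2.imwrite("pics/crop.png",np.hstack(c))
E
```

```text
green [256.  201.8] [ 7  7 41] [308.1 205.4] [ 9 10 74] [ 0.5027 -0.1409  0.059 ] [0.0012 0.0012] [ 0.5078 -0.1384  0.069 ] [ 0.5008 -0.139   0.069 ]
blue [241.4 190.4] [ 8  8 49] [331.2 209.4] [10 10 80] [ 0.4939 -0.2026  0.0607] [0.0014 0.0014] [ 0.4983 -0.2004  0.069 ] [ 0.4922 -0.2002  0.069 ]
red [227.4 179.9] [ 8  7 45] [354.4 213.3] [10 10 82] [ 0.4853 -0.264   0.0605] [0.0012 0.0012] [ 0.4898 -0.2612  0.069 ] [ 0.4838 -0.2613  0.069 ]
```

View pics/crop.png

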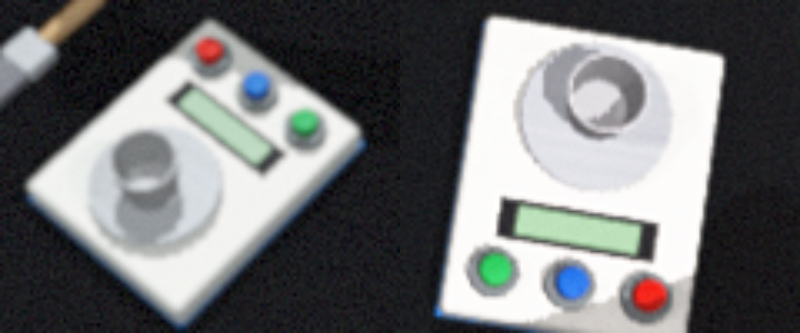

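The crop confirms it: the balance with the hollow cup has keys in the order green, blue, red, with green at the +y end. Next I'll move above the green key, fingers shut, with the finger line along the key row.

```bash
python3 - <<'E'
from workcell import env
from h import *
env.gripper_to(0.0)
best=None
for yaw in(172.1,-7.9):
    q=env.inverse_kinematics([.503,-.139,.25],[180,0,yaw]); print(yaw,np.round(q,1) if q is not None else q)
    if q is not None:
        m=np.abs(np.array(q)-env.read_state()["joint_positions"]).max()
        if best is None or m<best[0]: best=(m,yaw)
yaw=best[1]
env.move_straight([.174,-.6,.28]); env.goto([.503,-.139,.25],[180,0,yaw])
env.move_straight([.503,-.139,.10]); env.dwell(.4)
F=[]
for i in range(10): F.append(env.read_state()["force"]); env.dwell(.03)
s=env.read_state();print(yaw,s["clock"],s["position"],s["tool_rot"],np.mean(F,0),np.std(F,0),s["opening"])
f=env.grab_frame("scene");g=env.grab_frame("top")
cv2.imwrite("pics/above.png",np.hstack([cv2.resize(f["image"][130:270,160:300],(400,400),interpolation=2),cv2.resize(g["image"][120:260,260:400],(400,400),interpolation=2)]))
E
```

```text
172.1 [   2.4   10.8  -11.3   -0.   -67.9 -100.3]
-7.9 [  2.4  10.8 -11.3   0.  -67.9  79.7]
172.1 6.5833 [ 0.50299617 -0.13899448  0.0999814 ] [ 1.79999759e+02 -1.93227886e-03  1.72100920e+02] [-0.0957166  -0.24966524 -0.17636833] [0.54407844 0.44861177 0.76201808] 0.005182956183816048
```

View pics/above.png

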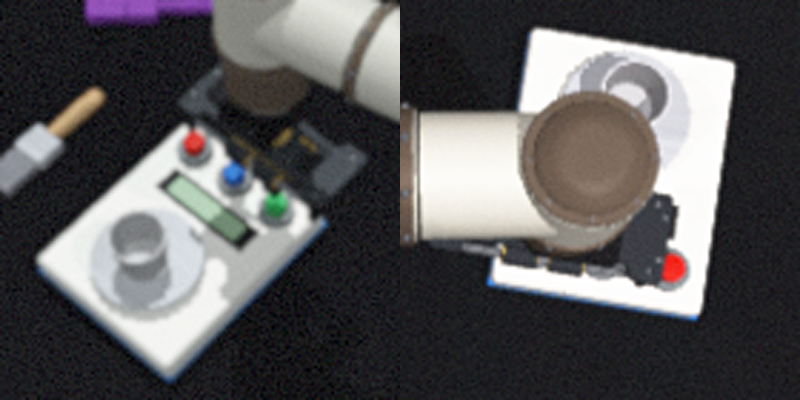

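The fingertips hang right above the green key (left half, about 275,205), clear of the cup. Force noise is about 0.8 N, so I'll press in steps and average the readings.

```bash
cat >> h.py <<'E'
def fz(env,n=12):
    a=[]
    for _ in range(n): a.append(env.read_state()["force"][2]); env.dwell(.02)
    return np.mean(a)
def press(env,x,y):
    env.move_straight([x,y,.078],rate=.06); env.dwell(.2); f0=fz(env); log=[];z=.0725
    while 1:
        st=env.move_straight([x,y,z],rate=.02,force_limit=12); f=abs(fz(env)-f0); log.append((round(z,4),round(f,1)))
        if st or f>5.6 or z<=.0602: break
        z-=.002 if f<4 else .001
    env.dwell(1.0); s=env.read_state(); print(log,s["position"].round(4),round(fz(env)-f0,2),s["clock"],st)
    env.move_straight([x,y,.10],rate=.05); env.dwell(.3); print("up",round(fz(env)-f0,2))
E
python3 - <<'E'
from workcell import env
from h import *
press(env,.503,-.139)
E
```

```text
[(0.0725, np.float64(0.3)), (0.0705, np.float64(2.8)), (0.0685, np.float64(3.5)), (0.0665, np.float64(5.1)), (0.0655, np.float64(5.4)), (0.0645, np.float64(5.9))] [ 0.5035 -0.139   0.0649] 6.01 11.475 False
up -0.07
```

Contact came at about 71 mm and the hold was 6.0 N, which is about 6.3 mm of travel, so that was a good press. Next is blue.

```bash
python3 - <<'E'
from workcell import env
from h import *
env.move_straight([.494,-.2005,.10],rate=.08)
press(env,.494,-.2005)
env.move_straight([.494,-.2005,.25]); env.dwell(.3)
s=env.read_state();print(s["clock"],s["position"])
f=env.grab_frame("scene")
for n,t in(("green",(256,202,70)),("blue",(241,190,110)),("red",(227,180,0))):
    try:print(n,blob(f,t[:2],t[2])[0])
    except ValueError:print(n,"hidden")
cv2.imwrite("pics/end.png",f["image"])
E
```

```text
[(0.0725, np.float64(0.2)), (0.0705, np.float64(2.5)), (0.0685, np.float64(3.4)), (0.0665, np.float64(4.7)), (0.0655, np.float64(5.2)), (0.0645, np.float64(5.9))] [ 0.4944 -0.2006  0.0649] 6.13 18.75 False
up -0.04
21.7583 [ 0.49387285 -0.200486    0.24948495]
green [256.         201.75609756]
blue [241.5        190.81818182]
red [227.325 179.975]
```

View pics/end.png

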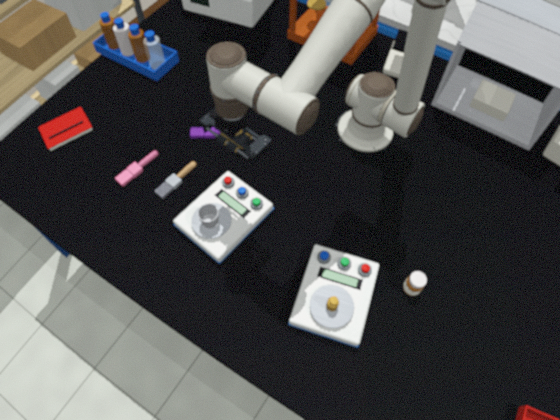

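The keys are back up at (256,202), (241,191) and (227,180). The cup, weight, jar and brush haven't moved, and the hand is well above the keys.

```bash
python3 -c "
from workcell import env
print(env.close_job())"
```

```text
the job is handed in; nothing more can be done
None
```

I pressed the cup balance's green tare key and then its blue print key, each about 6 mm down at 6 N for over a second. Both came back up, nothing else moved, the hand is about 18 cm above the keys, and the job is handed in; no verdict came back.

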